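Hang the service mallet in its ring holder

ROBOT

A 7-joint arm with a two-finger parallel gripper is mounted at the origin on the work surface. World frame = base frame: x ahead of the robot, y to its left, z up, the work surface at z = 0. Lengths are in m, angles in rad, forces in N, time in s.
With the tool pointing down it reaches from about 0.35 to 0.9 m from the base axis. Payload 8.1 kg.
Tool frame: the origin (TCP) lies at the very end of the fingers, on their centre line; the grasp point (between the pads) lies 19 mm behind it; z points along the fingers, x is the direction in which the jaws open and shut, and the axes are right-handed (so a half turn about z gives the same grasp; the last joint's range is limited). The gripper opens to 92 mm and grips with 3 to 60 N. Pads are 19 mm wide; open, the fingers measure 130 mm over their backs; the gripper's body (75 mm by 190 mm) begins 47 mm behind the grasp point.
Start: joints at [1.247, 0.434, 0.025, 1.573, -0.012, 1.134, -0.075], TCP at [0.137, -0.61, 0.227] pointing down, gripper open.
Joint ranges: [-2.62, 2.62], [-0.44, 2.09], [-1.27, 1.32], [0.08, 2.57], [-1.32, 4.46], [0.12, 2], [-2.74, 2.74]. Speed limits (rad/s): [2.22, 2.22, 3.01, 3.01, 3.14, 3.14, 3.14].

INTERFACE

Orientations are given as a rotation vector (axis times angle).
In Python, from cell import status, viewer, arm gives the robot as it stands.
- The arm moves only by the tool jog_arm, never from a script. Its argument "commands" is text: rows parted by semicolons, each of 7 numbers parted by spaces: the closure, from -1 (fully open) to 1 (shut), then the shift along the world's x, y, z normalised to -1 to 1, where 1 is 0.3 m, then the turn, a rotation vector about the world's x, y, z normalised to -1 to 1, where 1 is 2 pi rad. In form: jaw dx dy dz wx wy wz; .... A call has exactly 5 rows; each row shifts and turns the commanded pose from where the row before left it; what a row does not reach is not made up. A row lasts 1/10 s, in which the tool goes at most 50 mm and 8.59 degrees, less where a joint would pass 70% of its speed; a pose out of reach is approached as far as the arm can. A call with a number of a shift or a turn outside -1 to 1 is refused whole. A call with a gripper value outside its range is refused whole. The fingers move at their own pace and stop on an object; "force" is the grip in N (left out, the last holds). Time passes only in rows, so rows that do not move let the fingers close, or fill a call up. It gives the time, the measured TCP pose, the force and the opening at its end, in the units of the state.
- status.observe(): the state, without advancing time (a new reading comes with each control period).
- viewer.get_image(name): name is "scene" or "side" or "wrist"; returns a dict with "pixels" (400x640x3 uint8, red, green, blue), "z_map" (400x640 float32, m along the optical axis (not along the pixel's ray), 0 where there is no reading), "camera_matrix" (3x3 intrinsics, pixels), "R" (3x3) and "t" (3): a world point X has camera coordinates R X + t. Camera axes: x right, y down, z forward; pixel columns grow to the right and rows downward; lengths in m; the calibration is good to about 2 mm. The wrist camera is an equidistant fisheye: a pixel r from the principal point sees the ray r / f radians off the axis. A picture is of the moment at which its call begins.
- arm.sign_off(): hands the job in, once; it reports no verdict.
The state is a dict: "clock": time; "joints": joint angles; "dq": joint speeds; "joint_efforts": joint torques, N m; "position": TCP position; "ee_rot": TCP orientation; "force": force on the tool from outside, world axes, zero at the start; "ft_torque": the same for the moment, N m; "width": opening from 0.0 (shut) to 1.0 (fully open).
Only numpy, scipy, OpenCV 4.12 (cv2) and the standard library are available. Lean on these libraries where they do the work, as an engineer would, in place of code of your own. Each camera call takes 0.05 s, during which the arm holds its last target. There are 200 camera calls.

TASK

Take the short mallet out of the steel jar and hang it in the ring holder: find the hole in the holder's loose black bush with the handle end, slide the handle down through it and press gently past the spring catch until the underside of the head sits flat on the bush, then let go. Do not push hard on the holder at any time, and leave the gauge, the screw jar and the screwdriver where they are.

Things in the scene. Friction and masses are not known exactly. Their poses are not given: they have to be found in the camera images.
- mallet: Mallet, 0.22 to 0.36 kg, standing in the jar, head up, head lying across the jar's rim. Origin: on the handle axis at the head's underside; z up, x along the head. Head: block 74 mm long (x), 34 wide (y), 46 high (z 0 to 46), flat sides; grip across the 34 mm, fingertips 5 to 12 mm above the underside. Handle: round bar, 20 mm diameter, from z 0 to z -110 mm, the last 3 mm tapering to 16 mm.
- handle_end (a point): Centre of the handle's lower end, 110 mm below the mallet's origin.
- jar: Fixed upright round steel tool jar, 60 mm outside, 54 mm inside, 128 mm high, with a rubber foot 84 mm in diameter; origin: centre of its underside on the table, z up.
- holder: Fixed ring holder: grey base plate 150 x 110 mm, lower post at its +x side, steel ring 82 mm outside, top 120 mm above the table. Origin: on the table under the ring's centre, z up. In the ring sits a loose black bush with a round flange 72 mm in diameter, its flat top 130 mm above the table, and one straight round hole 23 mm in diameter, 30 mm deep, open below (mouth 26 mm, 2 mm deep).
- ring_rim (a point): Centre of the fixed ring at the height of the bush's flat top; NOT the hole. The bush swivels and floats: at the start its hole lies 5 to 9 mm from this point in any direction, unmeasured: look or feel for it. It can shift to 11 mm off, stays where left, and needs about 3 N sideways to move, so pressing and dragging on its flange carries it along.
- catch_level (a point): Point on the ring's axis 18 mm below the bush's top, at the level of a spring ball in the side of the bush's hole. The ball grips the handle from here to the end of travel: the mallet's own weight does not move it; sliding down takes roughly 4 to 10 N. Below the holder's ring the handle has free room.
- gauge: Bystander: round steel pressure gauge lying flat, 64 mm in diameter, 26 mm high; origin: centre of its underside.
- screw_jar: Bystander: clear jar with white cap, 52 mm in diameter, 60 mm high; origin: centre of its underside.
- screwdriver: Bystander: screwdriver 170 mm long lying on the table; origin: its middle, at the underside; x along it.

How it is judged:
By the outcome, as a careful person would: the job done as asked, in the order asked, and still so for the second after the job is handed in, with the robot touching nothing.
It also fails if it takes over 67 s, if anything falls off the work surface, if the arm or the gripper's body presses on something with over 40 N, if the wrist force passes 120 N, or if a joint passes its speed limit or range.

## Working session

There is one attempt and no reset: what is moved stays moved. The work goes in short steps, Python scripts to look and compute and a tool call to move; the robot and the scene stay as the last step left them, time stands still between calls to the robot, and variables do not carry over. Pictures are saved under pics/ and viewed, about 8 in all and at most 12, crops included, and the job is handed in when it is done.

Besides the shell and the picture viewer there is one more tool, called after "Request:" by a JSON object that holds its "api" and its "payload", one argument or row to a line. jog_arm: Moves the arm, as the interface text tells. Scaled input: -1 to 1 covers 0.3 m each way for a shift and 2 pi rad each way for a turn. Its arguments: {"type":"object","properties":{"commands":{"type":"string"},"force":{"type":"number"}},"required":["commands"]}

```bash
mkdir -p pics; cat > h.py <<'E'
import numpy as np,cv2
from cell import status,viewer,arm
def grab(n):
    d=viewer.get_image(n); return d
def save(d,f): cv2.imwrite('pics/'+f,d['pixels'][:,:,::-1])
def ray(d,u,v):
    K=d['camera_matrix'];R=d['R'];t=np.ravel(d['t'])
    return -R.T@t, R.T@np.array([(u-K[0,2])/K[0,0],(v-K[1,2])/K[1,1],1.])
def onplane(d,u,v,z):
    c,r=ray(d,u,v); return c+r*(z-c[2])/r[2]
def cloud(d):
    K=d['camera_matrix'];z=d['z_map'];v,u=np.mgrid[:z.shape[0],:z.shape[1]]
    P=np.stack([(u-K[0,2])/K[0,0]*z,(v-K[1,2])/K[1,1]*z,z],-1)
    return (P-np.ravel(d['t']))@d['R']
E
python3 - <<'E'
from h import *
import pickle
s=status.observe();print(s)
ims=[]
for n in('scene','side'):
    d=grab(n);pickle.dump(d,open(n+'.pkl','wb'));ims.append(d['pixels']);print(n,d['camera_matrix'].tolist(),(-d['R'].T@np.ravel(d['t'])).round(3))
    save(d,n+'0.png')
E
```

```text
{'clock': 0.0, 'joints': array([ 1.24741669,  0.4352272 ,  0.02501104,  1.5741084 , -0.01165144,
        1.13397316, -0.07512924]), 'dq': array([-0.0009338 ,  0.0008085 ,  0.00020324,  0.00055828, -0.00061264,
        0.00050075,  0.00031003]), 'joint_efforts': array([ 8.96171805e-04, -6.67854738e+01,  9.85653587e-01, -3.14457393e+01,
       -6.03510719e-02,  4.28119116e-02,  1.95771354e-04]), 'position': array([ 0.13669648, -0.60934535,  0.22593839]), 'ee_rot': array([-2.45179800e+00,  1.96282661e+00,  2.03068909e-03]), 'force': array([-1.23195931, -0.43662249, -0.34479329]), 'ft_torque': array([0.02337771, 0.02873315, 0.00782778]), 'width': 1.0002904742270333}
scene [[378.46899399226567, 0.0, 317.2955538892112], [0.0, 378.46899399226567, 198.85531843505555], [0.0, 0.0, 1.0]] [0.821 0.418 0.582]
side [[394.9892612612768, 0.0, 321.6959013785454], [0.0, 394.9892612612768, 202.53030415291803], [0.0, 0.0, 1.0]] [ 0.373 -0.502  0.553]
```

View pics/scene0.png

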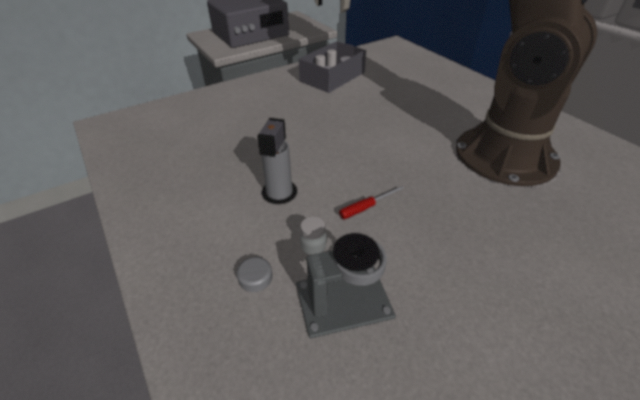

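View pics/side0.png

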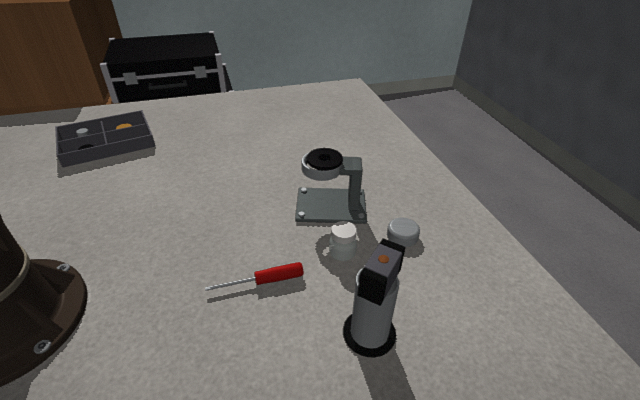

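Scene view: mallet head at (272,135), jar foot (280,192), bush (357,252), screw jar (314,235), gauge (254,273), screwdriver (370,203). Side view: mallet head (381,270), bush (324,158). Next I measure them.

```bash
python3 - <<'E'
from h import *
import pickle
for n,mh,br in(('scene',(255,115,40,45),(330,230,60,45)),('side',(350,235,60,70),(298,143,50,35))):
    d=pickle.load(open(n+'.pkl','rb'));C=cloud(d);p=d['pixels'].astype(int)
    for nm,(x,y,w,h),zr in(('mallet top',mh,(.155,.195)),('bush',br,(.124,.136))):
        c=C[y:y+h,x:x+w].reshape(-1,3);q=p[y:y+h,x:x+w].reshape(-1,3)
        if nm=='bush': m=(q.sum(1)<150)&(abs(c[:,2]-.13)<.006)
        else:
            ok=(c[:,2]>.12)&(c[:,2]<.25); zt=np.percentile(c[ok,2],95); m=ok&(c[:,2]>zt-.006)
        a=c[m]; r=cv2.minAreaRect((a[:,:2]*1000).astype(np.float32))
        print(n,nm,m.sum(),a.mean(0).round(4),a.min(0).round(3),a.max(0).round(3),'rect',np.round(r[0],1),np.round(r[1],1),round(r[2],1))
        if nm=='bush':
            print(' circle',cv2.minEnclosingCircle((a[:,:2]*1000).astype(np.float32)))
for n,pts in (('scene',{'jarfoot':(280,192),'gauge':(254,268),'sj':(313,226)}),('side',{'jarfoot':(370,333)})):
    d=pickle.load(open(n+'.pkl','rb'))
    for k,(u,v) in pts.items(): print(n,k,onplane(d,u,v,{'gauge':.026,'sj':.06}.get(k,0)).round(3))
d=pickle.load(open('side.pkl','rb'));w=viewer.get_image('wrist');print(w['camera_matrix'],-w['R'].T@np.ravel(w['t']),w['R']);
def big(d,x,y,w,h): return cv2.resize(d['pixels'][y:y+h,x:x+w,::-1],(400,400),interpolation=cv2.INTER_CUBIC)
s=pickle.load(open('scene.pkl','rb'))
cv2.imwrite('pics/crop1.png',np.vstack([np.hstack([big(s,325,220,65,65),big(d,290,127,65,65)])]))
E
```

```text
scene mallet top 378 [ 0.5597 -0.1849  0.1736] [ 0.521 -0.223  0.169] [ 0.595 -0.154  0.177] rect [ 557.5 -188.4] [77.6 34.5] 44.1
scene bush 1225 [0.5804 0.1332 0.1295] [0.544 0.097 0.124] [0.614 0.166 0.133] rect [579.  130.8] [68.2 70. ] 16.1
 circle ((578.5004272460938, 130.28134155273438), 35.9098014831543)
side mallet top 1163 [ 0.5552 -0.1938  0.1742] [ 0.52  -0.227  0.169] [ 0.594 -0.155  0.177] rect [ 557.4 -190.6] [75.3 34.3] 43.1
side bush 595 [0.5763 0.124  0.13  ] [0.542 0.092 0.124] [0.612 0.163 0.133] rect [577.6 127.9] [69.9 69.6] 78.6
 circle ((578.0691528320312, 127.9937515258789), 36.36359786987305)
scene jarfoot [ 0.554 -0.185  0.   ]
scene gauge [ 0.703 -0.     0.026]
scene sj [ 0.575 -0.004  0.06 ]
side jarfoot [ 0.558 -0.187  0.   ]
[[309.70691629   0.         320.13749998]
 [  0.         309.70691629 198.6156004 ]
 [  0.           0.           1.        ]] [ 0.20619944 -0.59382489  0.38337   ] [[ 0.2186231  -0.97580888 -0.00098314]
 [-0.94093441 -0.21107646  0.26474359]
 [-0.25854667 -0.05695399 -0.96431834]]
```

View pics/crop1.png

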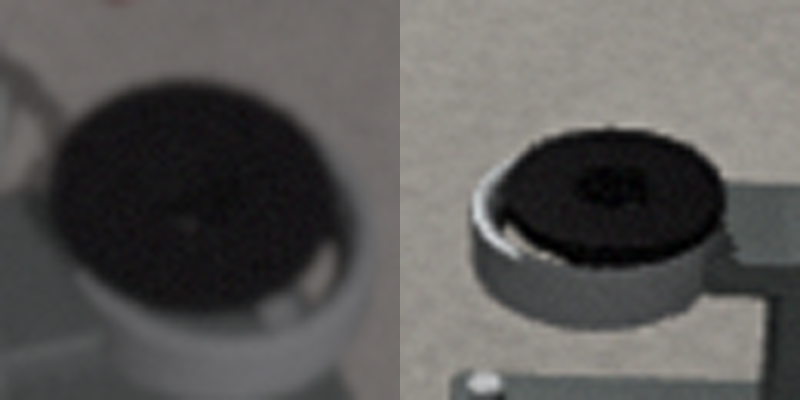

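Side view crop: the hole shows as a darker patch at about (612,186) in the crop, near the flange centre. I'm moving over the mallet now.

Request:
{"api": "jog_arm", "payload": {
  "commands": "-0.3 0.094 0.094 0.02 0 0 0.0057;-0.3 0.094 0.094 0.02 0 0 0.0057;-0.3 0.094 0.094 0.02 0 0 0.0057;-0.3 0.094 0.094 0.02 0 0 0.0057;-0.3 0.094 0.094 0 0 0 0.0057",
  "force": 30
}}

```text
clock: 0.65
position: [0.2789, -0.4678, 0.2514]
ee_rot: [2.619, -1.734, 0.002]
force: [0.7, -0.5, 0.0]
width: 0.659
```

Request:
{"api": "jog_arm", "payload": {
  "commands": "-0.3 0.094 0.094 0 0 0 0.0057;-0.3 0.094 0.094 0 0 0 0.0057;-0.3 0.094 0.094 0 0 0 0.0057;-0.3 0.094 0.094 0 0 0 0.0057;-0.3 0.094 0.094 0 0 0 0.0057"
}}

```text
clock: 1.15
position: [0.4196, -0.3265, 0.2507]
ee_rot: [2.764, -1.493, -0.0]
force: [0.0, -0.6, -0.8]
width: 0.656
```

Request:
{"api": "jog_arm", "payload": {
  "commands": "-0.3 0.094 0.094 0 0 0 0.0057;-0.3 0.094 0.094 0 0 0 0.0057;-0.3 0.094 0.094 0 0 0 0.0057;-0.3 0.06 0.06 0 0 0 0.0057;-0.3 0 0 0 0 0 0.0057"
}}

```text
clock: 1.65
position: [0.5241, -0.2207, 0.2505]
ee_rot: [-2.888, 1.23, -0.0]
force: [0.3, 0.5, -0.6]
width: 0.645
```

```bash
python3 - <<'E'
from h import *
import pickle
from scipy.spatial.transform import Rotation as Ro
d=pickle.load(open('side.pkl','rb'));print(onplane(d,324.5,157.2,.13))
s=status.observe();R=Ro.from_rotvec(s['ee_rot']).as_matrix();print(s['position'],s['force'],s['width'],R.round(3).tolist(),np.degrees(np.arctan2(R[1,0],R[0,0])))
w=grab('wrist');save(w,'w1.png');pickle.dump(w,open('w1.pkl','wb'))
E
```

```text
[0.57825273 0.12876441 0.13      ]
[ 0.52411958 -0.22074121  0.25045407] [ 0.28312997  0.5460661  -0.63465122] 0.6448964918625786 [[0.693, -0.721, 0.001], [-0.721, -0.693, 0.002], [-0.001, -0.002, -1.0]] -46.127503632595335
```

View pics/w1.png

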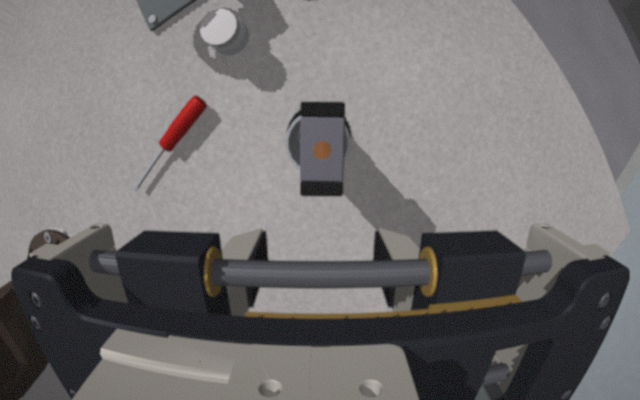

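The wrist view shows the head at (322,148), aligned square with the jaws. Hole and flange centre agree at about (0.578, 0.129). Moving in to grasp.

Request:
{"api": "jog_arm", "payload": {
  "commands": "-0.3 0.055 0.052 0 0 0 -0.0005;-0.3 0.056 0.052 0 0 0 -0.0005;-0.3 0 0 -0.08 0 0 0;-0.3 0 0 -0.08 0 0 0;-0.3 0 0 0 0 0 0"
}}

```text
clock: 2.2
position: [0.5523, -0.1942, 0.1996]
ee_rot: [2.88, -1.252, -0.009]
force: [-0.4, 0.1, -0.2]
width: 0.656
```

```bash
python3 - <<'E'
from h import *
s=status.observe();print(s['position'],s['force'])
d=grab('side');a=d['pixels'][200:370,290:460];d2=grab('wrist')
cv2.imwrite('pics/c2.png',np.hstack([cv2.resize(a,(400,400)),cv2.resize(d2['pixels'][80:330,195:445],(400,400))])[:,:,::-1])
E
```

```text
[ 0.55229458 -0.19422939  0.19959125] [-0.37209696  0.09700716 -0.19734341]
```

View pics/c2.png

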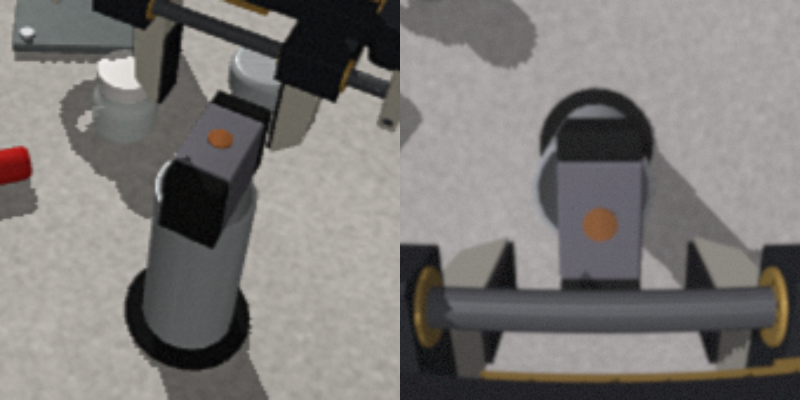

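The fingers straddle the head evenly (mallet centre x≈600, fingers' midpoint ≈598). I'm correcting the shortfall and going down.

Request:
{"api": "jog_arm", "payload": {
  "commands": "-0.3 0.017 0.016 0 0 0 0.001;-0.3 0 0 -0.08 0 0 0;-0.3 0 0 -0.08 0 0 0;-0.3 0 0 -0.04 0 0 0;-0.3 0 0 0 0 0 0"
}}

```text
clock: 2.8
position: [0.5594, -0.189, 0.142]
ee_rot: [2.886, -1.242, -0.003]
force: [-0.8, -0.5, 0.4]
width: 0.653
```

```bash
python3 - <<'E'
from h import *
from scipy.spatial.transform import Rotation as Ro
s=status.observe();R=Ro.from_rotvec(s['ee_rot']).as_matrix();print(s['position'],s['force'],R.round(4).tolist())
E
```

```text
[ 0.55943555 -0.18901859  0.14204044] [-0.82397608 -0.50739006  0.40585642] [[0.6875, -0.7262, -0.0017], [-0.7262, -0.6875, 0.0005], [-0.0015, 0.0009, -1.0]]
```

Request:
{"api": "jog_arm", "payload": {
  "commands": "-0.3 -0.005 -0.002 -0.012 0 0 0;0.5 0 0 0 0 0 0;0.5 0 0 0 0 0 0;0.5 0 0 0 0 0 0;0.5 0 0 0 0 0 0",
  "force": 40
}}

```text
clock: 3.3
position: [0.5586, -0.1899, 0.1396]
ee_rot: [-2.886, 1.242, -0.001]
force: [-0.3, 0.2, 2.3]
width: 0.369
```

Request:
{"api": "jog_arm", "payload": {
  "commands": "0.5 0 0 0 0 0 0;0.5 0 0 0 0 0 0;0.5 0 0 0 0 0 0;0.5 0 0 0.01 0 0 0;0.5 0 0 0.02 0 0 0"
}}

```text
clock: 3.8
position: [0.5575, -0.1897, 0.1474]
ee_rot: [2.885, -1.242, -0.003]
force: [0.3, -0.2, -3.0]
width: 0.368
```

Request:
{"api": "jog_arm", "payload": {
  "commands": "0.5 0 0 0.09 0 0 0;0.5 0 0 0.09 0 0 0;0.5 0 0 0.09 0 0 0;0.5 0 0 0.09 0 0 0;0.5 0 0 0.06 0 0 0"
}}

```text
clock: 4.3
position: [0.5586, -0.1899, 0.2762]
ee_rot: [-2.886, 1.242, -0.002]
force: [0.7, -0.5, -3.5]
width: 0.366
```

Request:
{"api": "jog_arm", "payload": {
  "commands": "0.5 0 0.04 0 0 0 0;0.5 0.01 0.08 0 0 0 0;0.5 0.01 0.09 0 0 0 0;0.5 0.01 0.09 0 0 0 0;0.5 0.01 0.09 0 0 0 0"
}}

```text
clock: 4.8
position: [0.5694, -0.0707, 0.2726]
ee_rot: [2.886, -1.241, -0.004]
force: [0.6, 0.2, -3.1]
width: 0.368
```

Request:
{"api": "jog_arm", "payload": {
  "commands": "0.5 0 0.09 0 0 0 0;0.5 0 0.09 0 0 0 0;0.5 0 0.09 0 0 0 0;0.5 0 0.06 0 0 0 0;0.5 0 0.03 0 0 0 0"
}}

```text
clock: 5.3
position: [0.5691, 0.0383, 0.2728]
ee_rot: [2.888, -1.237, -0.004]
force: [0.6, -0.4, -2.8]
width: 0.366
```

```bash
python3 - <<'E'
from h import *
from scipy.spatial.transform import Rotation as Ro
import pickle
s=status.observe();R=Ro.from_rotvec(s['ee_rot']).as_matrix();print(s['position'],s['force'],s['ft_torque'],R.round(4).tolist())
o=[]
for n in('scene','side'):
    d=grab(n);pickle.dump(d,open(n+'2.pkl','wb'))
    h=s['position']-[0,0,.1]
    K=d['camera_matrix'];c=d['R']@h+np.ravel(d['t']);u=K[0,0]*c[0]/c[2]+K[0,2];v=K[1,1]*c[1]/c[2]+K[1,2]
    x0=int(np.clip(u-60,0,520));y0=int(np.clip(v-60,0,280));print(n,x0,y0)
    o.append(cv2.resize(d['pixels'][y0:y0+120,x0:x0+120],(400,400),interpolation=cv2.INTER_CUBIC))
cv2.imwrite('pics/c3.png',np.hstack(o)[:,:,::-1])
E
```

```text
[0.56911849 0.03831512 0.27283512] [ 0.59903862 -0.43973977 -2.75705123] [-0.0542362  -0.00460968  0.01686621] [[0.69, -0.7238, -0.0022], [-0.7238, -0.69, 0.0009], [-0.0022, 0.0009, -1.0]]
scene 268 132
side 275 104
```

View pics/c3.png

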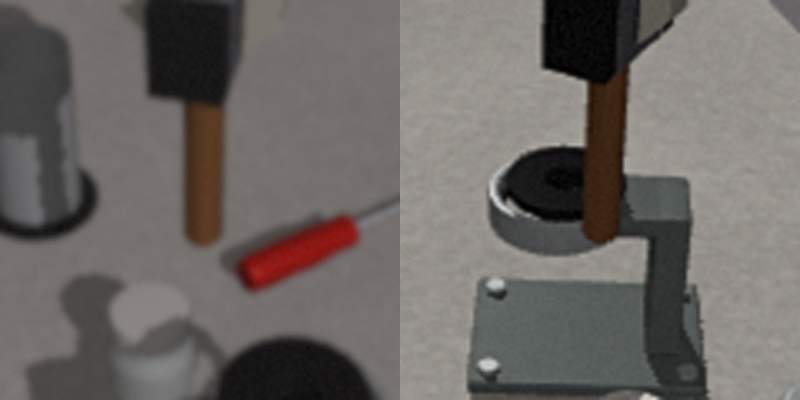

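Scene crop: the handle runs from (206,105) to (203,240). Side crop: it runs from (607,80) to (600,238), with the bush hole beside it at about (567,180). Next I find the handle axis from the two views.

```bash
cat >> h.py <<'E'
def handle(ds,pos):
    """axis line of brown handle from two views -> point at TCP-level reference, direction, end z"""
    Ns=[];ds_=[];ends=[]
    for d in ds:
        K=d['camera_matrix'];c=d['R']@(pos-[0,0,.065])+np.ravel(d['t']);u0=K[0,0]*c[0]/c[2]+K[0,2];v0=K[1,1]*c[1]/c[2]+K[1,2]
        hsv=cv2.cvtColor(d['pixels'],cv2.COLOR_RGB2HSV)
        m=cv2.inRange(hsv,(4,110,25),(18,255,200));yy,xx=np.mgrid[:400,:640]
        m[(abs(xx-u0)>35)|(abs(yy-v0)>60)]=0
        n,l,st,_=cv2.connectedComponentsWithStats(m);k=1+np.argmax(st[1:,4]);ys=np.unique(np.where(l==k)[0])
        rows=[(y,np.where(l[y]==k)[0].min(),np.where(l[y]==k)[0].max()) for y in ys]
        r=np.array(rows,float);vm=r[:,0];sel=(vm>vm.min()+8)&(vm<vm.max()-6)
        lines=[]
        for col in(1,2):
            p=np.polyfit(vm[sel],r[sel,col]+(-.5 if col==1 else .5),1);lines.append(p)
        # bisecting plane of the two silhouette planes
        nn=[]
        for p in lines:
            cc,a=ray(d,np.polyval(p,vm.min()),vm.min());_,b=ray(d,np.polyval(p,vm.max()),vm.max());q=np.cross(a,b);nn.append(q/np.linalg.norm(q))
        N=nn[0]+nn[1];N/=np.linalg.norm(N);Ns.append(N);ds_.append(N@cc);ends.append((vm.min(),vm.max(),sel.sum(),r[sel,2].mean()-r[sel,1].mean()))
    D=np.cross(Ns[0],Ns[1]);D/=np.linalg.norm(D);D*=-np.sign(D[2])
    def at(z): return np.linalg.solve(np.array([Ns[0],Ns[1],[0,0,1.]]),[ds_[0],ds_[1],z])
    return D,at,ends
E
python3 - <<'E'
from h import *
import pickle
s=status.observe();p=s['position']
D,at,e=handle([pickle.load(open(n+'2.pkl','rb')) for n in('scene','side')],p)
print(D,e);print(p);print(at(p[2]-p[2]%.001-.01)-p,at(p[2]-.12)-p)
d=pickle.load(open('side2.pkl','rb'))
# end of handle: bottom pixel ray
print(e[1][1],e[0][1])
for i,n in enumerate(('scene','side')):
    d=pickle.load(open(n+'2.pkl','rb'));K=d['camera_matrix']
    for z in(.16,.155,.15):
        c=d['R']@at(z)+np.ravel(d['t']);print(n,z,K[1,1]*c[1]/c[2]+K[1,2])
E
```

```text
[-0.03729829 -0.06587574 -0.9971305 ] [(np.float64(163.0), np.float64(204.0), np.int64(26), np.float64(8.730769230769226)), (np.float64(125.0), np.float64(176.0), np.int64(36), np.float64(10.083333333333314))]
[0.56956723 0.03697257 0.27322032]
[ 0.00230233  0.00758932 -0.01022032] [-0.00180405  0.00033669 -0.12      ]
176.0 204.0
scene 0.16 198.29795452457202
scene 0.155 200.36321821799598
scene 0.15 202.4043466138792
side 0.16 170.64510638117093
side 0.155 173.1103370936071
side 0.15 175.55533818941436
```

```bash
python3 - <<'E'
from h import *
import pickle
def plane(P):
    for _ in range(3):
        c=P.mean(0);n=np.linalg.svd(P-c)[2][2];n*=np.sign(n[2]);r=(P-c)@n;P=P[abs(r)<2.5*r.std()+1e-6]
    return n.round(4),r.std().round(5),len(P)
for n,(x,y,w,h) in(('scene',(255,115,40,45)),('side',(350,235,60,70))):
    d=pickle.load(open(n+'.pkl','rb'));c=cloud(d)[y:y+h,x:x+w].reshape(-1,3);c=c[(c[:,2]>.165)&(c[:,2]<.19)];print('top before',n,plane(c))
for n,(x,y,w,h) in(('scene',(310,155,40,55)),('side',(325,120,25,60))):
    d=pickle.load(open(n+'2.pkl','rb'));sl=np.s_[y:y+h,x:x+w];hsv=cv2.cvtColor(d['pixels'],cv2.COLOR_RGB2HSV)
    m=cv2.inRange(hsv,(4,110,25),(18,255,200))[sl]>0;C=cloud(d)[sl];P=C[m];ok=(P[:,2]>.16)&(P[:,2]<.27)&(np.hypot(P[:,0]-.569,P[:,1]-.037)<.04);P=P[ok]
    A=np.c_[P[:,2]-.2,np.ones(len(P))];print('handle',n,len(P),[np.linalg.lstsq(A,P[:,k],rcond=None)[0].round(4) for k in(0,1)],P[:,2].min(),P[:,2].max())
w=grab('wrist');save(w,'w2.png')
E
```

```text
top before scene (array([-0.021 ,  0.0557,  0.9982]), np.float64(0.0016), 378)
top before side (array([-0.0012, -0.0144,  0.9999]), np.float64(0.00099), 1116)
handle scene 386 [array([0.0174, 0.5728]), array([0.024 , 0.0452])] 0.16030612398738772 0.262256219555933
handle side 506 [array([0.0121, 0.566 ]), array([-0.0266,  0.0308])] 0.16005979550647065 0.263069656008252
```

View pics/w2.png

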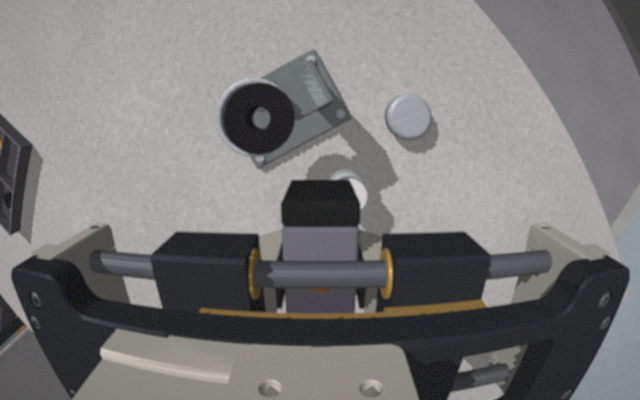

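Wrist view: hole at about (261,118) inside the black flange (256,117). The head is held square. Casting the fisheye ray gives the hole.

```bash
cat >> h.py <<'E'
def wray(d,u,v):
    K=d['camera_matrix'];x=(u-K[0,2])/K[0,0];y=(v-K[1,2])/K[1,1];r=np.hypot(x,y)
    return -d['R'].T@np.ravel(d['t']), d['R'].T@np.array([np.sin(r)*x/r,np.sin(r)*y/r,np.cos(r)])
def won(d,u,v,z):
    c,r=wray(d,u,v);return c+r*(z-c[2])/r[2]
E
python3 - <<'E'
from h import *
import pickle
w=grab('wrist');g=w['pixels'].astype(int).sum(2)
m=((g<140)*255).astype(np.uint8);m[:, :200]=0;m[:,310:]=0;m[165:]=0;m[:70]=0
cs,h=cv2.findContours(m,cv2.RETR_CCOMP,cv2.CHAIN_APPROX_NONE)
i=max(range(len(cs)),key=lambda i:cv2.contourArea(cs[i]))
def circ(c,z):
    P=np.array([won(w,*q[0],z)[:2] for q in c])*1000;return cv2.minEnclosingCircle(P.astype(np.float32)),P.mean(0)
print('flange',cv2.fitEllipse(cs[i]),circ(cs[i],.13))
for j in range(len(cs)):
    if h[0][j][3]==i and cv2.contourArea(cs[j])>30: print('hole',cv2.fitEllipse(cs[j]),circ(cs[j],.13),circ(cs[j],.10))
print(status.observe()['position'])
E
```

```text
flange ((256.7439880371094, 117.15277099609375), (67.78711700439453, 68.9885025024414), 79.80310821533203) (((578.2857666015625, 129.3075408935547), 35.30104446411133), array([578.4220549 , 129.21280729]))
hole ((259.6365661621094, 117.09221649169922), (20.345094680786133, 24.097532272338867), 173.93295288085938) (((579.7802124023438, 127.10211944580078), 12.590761184692383), array([580.80173723, 126.57021652])) (((575.60009765625, 131.35293579101562), 13.84712028503418), array([576.72350439, 130.76806081]))
[0.57009022 0.03419289 0.2735081 ]
```

Request:
{"api": "jog_arm", "payload": {
  "commands": "0.5 0.01 0.06 0 0 0 0;0.5 0.01 0.08 0 0 0 0;0.5 0.008 0.08 0 0 0 0;0.5 0 0.06 0 0 0 0;0.5 0 0.035 0 0 0 0"
}}

```text
clock: 6.0
position: [0.5788, 0.1299, 0.2739]
ee_rot: [2.885, -1.242, -0.0]
force: [-0.9, 0.0, -3.6]
width: 0.37
```

Request:
{"api": "jog_arm", "payload": {
  "commands": "0.5 0 0 -0.02 0 0 0;0.5 0 0 -0.02 0 0 0;0.5 0 0 0 0 0 0;0.5 0 0 0 0 0 0;0.5 0 0 0 0 0 0"
}}

```text
clock: 6.5
position: [0.579, 0.1289, 0.2622]
ee_rot: [2.885, -1.243, 0.0]
force: [0.5, 0.0, -3.4]
width: 0.371
```

```bash
python3 - <<'E'
from h import *
import pickle
ds=[];o=[]
for n in('scene','side'):
    d=grab(n);pickle.dump(d,open(n+'3.pkl','wb'));ds.append(d)
s=status.observe();p=s['position'];print(p,s['ee_rot'],s['force'],s['ft_torque'])
D,at,e=handle(ds,p);print(D,e);print('axis-pos',[(at(p[2]-z)-p)[:2].round(4) for z in(.01,.06,.118)])
for d in ds:
    c=d['R']@(p-[0,0,.09])+np.ravel(d['t']);K=d['camera_matrix'];u=K[0,0]*c[0]/c[2]+K[0,2];v=K[1,1]*c[1]/c[2]+K[1,2];x0,y0=int(u-50),int(v-50);print(x0,y0)
    o.append(cv2.resize(d['pixels'][y0:y0+100,x0:x0+100],(400,400),interpolation=cv2.INTER_CUBIC))
    hsv=cv2.cvtColor(d['pixels'],cv2.COLOR_RGB2HSV);m=cv2.inRange(hsv,(4,110,25),(18,255,200))>0
    P=cloud(d)[m];P=P[(P[:,2]>.15)&(P[:,2]<p[2]-.012)&(np.hypot(P[:,0]-p[0],P[:,1]-p[1])<.03)]
    A=np.c_[P[:,2]-.2,np.ones(len(P))];print('surf',len(P),[np.linalg.lstsq(A,P[:,k],rcond=None)[0].round(4) for k in(0,1)])
cv2.imwrite('pics/c4.png',np.hstack(o)[:,:,::-1])
E
```

```text
[0.57894459 0.12933877 0.26240444] [-2.88512440e+00  1.24269032e+00 -6.97964071e-04] [ 0.44507534 -0.15862285 -2.86857678] [-0.08288579 -0.08508989 -0.03151767]
[-0.01083658 -0.00963932 -0.99989482] [(np.float64(208.0), np.float64(249.0), np.int64(26), np.float64(11.269230769230774)), (np.float64(105.0), np.float64(154.0), np.int64(34), np.float64(8.323529411764696))]
axis-pos [array([0.0008, 0.0013]), array([0.0002, 0.0008]), array([-0.0004,  0.0003])]
306 180
surf 426 [array([0.0153, 0.5833]), array([0.0013, 0.1347])]
275 88
surf 402 [array([0.0149, 0.5762]), array([-0.0076,  0.1207])]
```

View pics/c4.png

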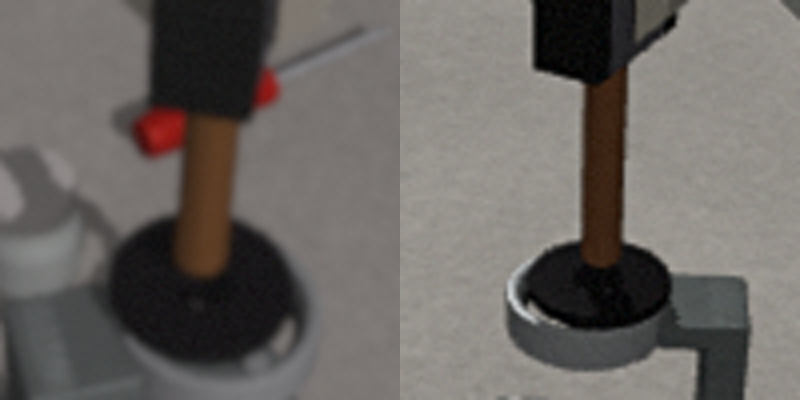

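Both views show the handle end centred over the bush hole and upright to about 1°. I'm going down slowly and watching the force.

Request:
{"api": "jog_arm", "payload": {
  "commands": "0.5 -0.001 -0.001 -0.01 0 0 0;0.5 0 0 -0.01 0 0 0;0.5 0 0 -0.01 0 0 0;0.5 0 0 -0.01 0 0 0;0.5 0 0 -0.01 0 0 0"
}}

```text
clock: 7.1
position: [0.5784, 0.1294, 0.2468]
ee_rot: [2.886, -1.242, -0.0]
force: [-0.4, 0.3, -4.0]
width: 0.37
```

Request:
{"api": "jog_arm", "payload": {
  "commands": "0.5 0 0 -0.005 0 0 0;0.5 0 0 -0.005 0 0 0;0.5 0 0 -0.005 0 0 0;0.5 0 0 -0.005 0 0 0;0.5 0 0 0 0 0 0"
}}

```text
clock: 7.6
position: [0.5784, 0.1293, 0.241]
ee_rot: [2.885, -1.242, -0.0]
force: [0.9, -0.2, -2.3]
width: 0.366
```

It's in the hole: 8 mm below the top with no contact force. Continuing down.

Request:
{"api": "jog_arm", "payload": {
  "commands": "0.5 0 0 -0.005 0 0 0;0.5 0 0 -0.005 0 0 0;0.5 0 0 -0.005 0 0 0;0.5 0 0 -0.005 0 0 0;0.5 0 0 0 0 0 0"
}}

```text
clock: 8.1
position: [0.5781, 0.129, 0.2349]
ee_rot: [2.885, -1.242, -0.001]
force: [-0.5, -0.8, -3.3]
width: 0.369
```

Request:
{"api": "jog_arm", "payload": {
  "commands": "0.5 0 0 -0.005 0 0 0;0.5 0 0 -0.005 0 0 0;0.5 0 0 -0.005 0 0 0;0.5 0 0 -0.005 0 0 0;0.5 0 0 0 0 0 0"
}}

```text
clock: 8.6
position: [0.5784, 0.1292, 0.2287]
ee_rot: [2.885, -1.242, -0.0]
force: [-0.8, -1.7, -2.6]
width: 0.369
```

Request:
{"api": "jog_arm", "payload": {
  "commands": "0.5 0 0 -0.005 0 0 0;0.5 0 0 -0.005 0 0 0;0.5 0 0 -0.005 0 0 0;0.5 0 0 -0.005 0 0 0;0.5 0 0 -0.005 0 0 0"
}}

```text
clock: 9.1
position: [0.5786, 0.1294, 0.2216]
ee_rot: [-2.886, 1.242, -0.0]
force: [-1.9, -2.0, -0.1]
width: 0.367
```

Request:
{"api": "jog_arm", "payload": {
  "commands": "0.5 0 0 -0.005 0 0 0;0.5 0 0 -0.005 0 0 0;0.5 0 0 -0.005 0 0 0;0.5 0 0 -0.005 0 0 0;0.5 0 0 -0.005 0 0 0"
}}

```text
clock: 9.6
position: [0.5785, 0.1294, 0.2141]
ee_rot: [-2.886, 1.242, -0.0]
force: [-1.6, -0.9, 0.8]
width: 0.368
```

Request:
{"api": "jog_arm", "payload": {
  "commands": "0.5 0 0 -0.008 0 0 0;0.5 0 0 -0.008 0 0 0;0.5 0 0 -0.008 0 0 0;0.5 0 0 -0.008 0 0 0;0.5 0 0 -0.008 0 0 0"
}}

```text
clock: 10.1
position: [0.5785, 0.1294, 0.2019]
ee_rot: [-2.886, 1.242, -0.0]
force: [-1.2, -0.4, 0.9]
width: 0.367
```

Request:
{"api": "jog_arm", "payload": {
  "commands": "0.5 0 0 -0.008 0 0 0;0.5 0 0 -0.008 0 0 0;0.5 0 0 -0.008 0 0 0;0.5 0 0 -0.008 0 0 0;0.5 0 0 -0.008 0 0 0"
}}

```text
clock: 10.6
position: [0.5785, 0.1294, 0.1899]
ee_rot: [-2.886, 1.242, -0.0]
force: [-2.3, -0.6, 1.2]
width: 0.365
```

Request:
{"api": "jog_arm", "payload": {
  "commands": "0.5 0 0 -0.008 0 0 0;0.5 0 0 -0.008 0 0 0;0.5 0 0 -0.008 0 0 0;0.5 0 0 -0.008 0 0 0;0.5 0 0 -0.008 0 0 0"
}}

```text
clock: 11.1
position: [0.5784, 0.1294, 0.1779]
ee_rot: [2.886, -1.242, -0.0]
force: [-1.3, -1.1, 0.7]
width: 0.367
```

Request:
{"api": "jog_arm", "payload": {
  "commands": "0.5 0 0 -0.008 0 0 0;0.5 0 0 -0.008 0 0 0;0.5 0 0 -0.008 0 0 0;0.5 0 0 -0.008 0 0 0;0.5 0 0 -0.008 0 0 0"
}}

```text
clock: 11.6
position: [0.5784, 0.1293, 0.166]
ee_rot: [2.886, -1.242, 0.0]
force: [-2.1, -2.0, 0.9]
width: 0.37
```

Request:
{"api": "jog_arm", "payload": {
  "commands": "0.5 0 0 -0.008 0 0 0;0.5 0 0 -0.008 0 0 0;0.5 0 0 -0.006 0 0 0;0.5 0 0 -0.006 0 0 0;0.5 0 0 -0.006 0 0 0"
}}

```text
clock: 12.1
position: [0.5784, 0.1293, 0.1558]
ee_rot: [2.886, -1.242, -0.0]
force: [-2.4, -1.9, -0.8]
width: 0.368
```

Request:
{"api": "jog_arm", "payload": {
  "commands": "0.5 0 0 -0.005 0 0 0;0.5 0 0 -0.005 0 0 0;0.5 0 0 -0.005 0 0 0;0.5 0 0 -0.005 0 0 0;0.5 0 0 -0.004 0 0 0"
}}

```text
clock: 12.6
position: [0.5784, 0.1293, 0.1486]
ee_rot: [2.886, -1.242, -0.0]
force: [-2.8, -1.1, -0.1]
width: 0.369
```

Request:
{"api": "jog_arm", "payload": {
  "commands": "0.5 0 0 -0.004 0 0 0;0.5 0 0 -0.003 0 0 0;0.5 0 0 -0.003 0 0 0;0.5 0 0 -0.003 0 0 0;0.5 0 0 -0.003 0 0 0"
}}

```text
clock: 13.1
position: [0.5784, 0.1293, 0.1439]
ee_rot: [2.886, -1.242, -0.0]
force: [-2.4, -2.8, -0.2]
width: 0.369
```

Request:
{"api": "jog_arm", "payload": {
  "commands": "0.5 0 0 -0.002 0 0 0;0.5 0 0 -0.002 0 0 0;0.5 0 0 -0.002 0 0 0;0.5 0 0 0 0 0 0;0.5 0 0 0 0 0 0"
}}

```text
clock: 13.6
position: [0.5784, 0.1293, 0.142]
ee_rot: [2.886, -1.242, -0.0]
force: [-2.0, -2.3, -1.9]
width: 0.373
```

Request:
{"api": "jog_arm", "payload": {
  "commands": "0.5 0 0 -0.002 0 0 0;0.5 0 0 -0.002 0 0 0;0.5 0 0 -0.002 0 0 0;0.5 0 0 0 0 0 0;0.5 0 0 0 0 0 0"
}}

```text
clock: 14.1
position: [0.5784, 0.1294, 0.1415]
ee_rot: [-2.886, 1.242, -0.001]
force: [-6.4, -3.6, 10.7]
width: 0.367
```

Request:
{"api": "jog_arm", "payload": {
  "commands": "0.5 0 0 -0.002 0 0 0;0.5 0 0 -0.002 0 0 0;0.5 0 0 0 0 0 0;0.5 0 0 0 0 0 0;0.5 0 0 0 0 0 0"
}}

```text
clock: 14.6
position: [0.5786, 0.1293, 0.1414]
ee_rot: [-2.885, 1.242, -0.002]
force: [-10.5, -4.9, 19.2]
width: 0.366
```

Request:
{"api": "jog_arm", "payload": {
  "commands": "0.5 0 0 0.003 0 0 0;0.5 0 0 0 0 0 0;0.5 0 0 0 0 0 0;0.5 0 0 0 0 0 0;0.5 0 0 0 0 0 0"
}}

```text
clock: 15.1
position: [0.5786, 0.1293, 0.1415]
ee_rot: [-2.886, 1.242, -0.002]
force: [-6.6, -4.0, 13.2]
width: 0.366
```

```bash
python3 - <<'E'
from h import *
import pickle
o=[]
for n in('scene','side'):
    d=grab(n);pickle.dump(d,open(n+'4.pkl','wb'))
    c=d['R']@np.array([.578,.129,.14])+np.ravel(d['t']);K=d['camera_matrix'];u=K[0,0]*c[0]/c[2]+K[0,2];v=K[1,1]*c[1]/c[2]+K[1,2];x0,y0=int(u-35),int(v-35)
    o.append(cv2.convertScaleAbs(cv2.resize(d['pixels'][y0:y0+70,x0:x0+70],(400,400),interpolation=cv2.INTER_CUBIC),alpha=2,beta=10))
cv2.imwrite('pics/c5.png',np.hstack(o)[:,:,::-1]);s=status.observe();print(s['position'],s['force'],s['ft_torque'])
E
```

```text
[0.57856974 0.12926655 0.1414563 ] [-7.32041616 -4.46141652 13.41892885] [-0.87654882  1.64349823  0.06915487]
```

View pics/c5.png

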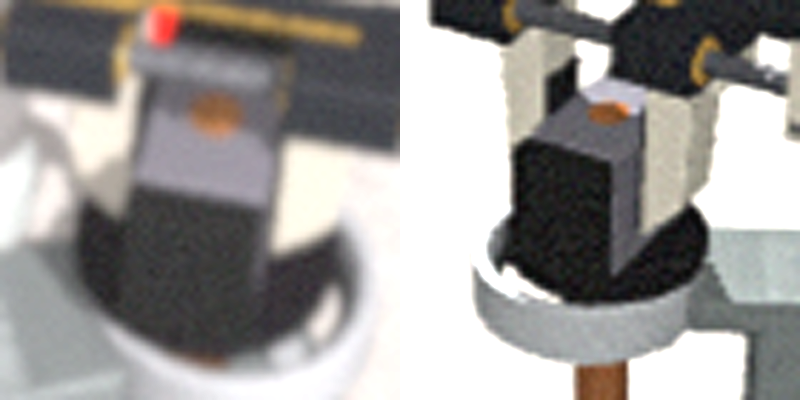

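The head sits on the bush with about 16 N pressing down, and the handle shows below the ring (side crop 600,380). Letting go and backing up.

Request:
{"api": "jog_arm", "payload": {
  "commands": "0.5 0 0 0.003 0 0 0;-0.3 0 0 0 0 0 0;-0.3 0 0 0 0 0 0;-0.3 0 0 0 0 0 0;-0.3 0 0 0 0 0 0"
}}

```text
clock: 15.7
position: [0.5788, 0.1296, 0.141]
ee_rot: [-2.885, 1.242, -0.001]
force: [0.1, 0.5, -0.5]
width: 0.637
```

Request:
{"api": "jog_arm", "payload": {
  "commands": "-0.3 0 0 0.01 0 0 0;-0.3 0 0 0.03 0 0 0;-0.3 0 0 0.06 0 0 0;-0.3 0 0 0.08 0 0 0;-0.3 0 0 0.08 0 0 0"
}}

```text
clock: 16.2
position: [0.5784, 0.1295, 0.2204]
ee_rot: [-2.886, 1.242, -0.0]
force: [0.1, -1.1, -0.5]
width: 0.647
```

Request:
{"api": "jog_arm", "payload": {
  "commands": "-0.3 -0.09 -0.08 0 0 0 0;-0.3 -0.09 -0.08 0 0 0 0;-0.3 0 0 0 0 0 0;-0.3 0 0 0 0 0 0;-0.3 0 0 0 0 0 0"
}}

```text
clock: 16.7
position: [0.5252, 0.0821, 0.2196]
ee_rot: [-2.885, 1.241, -0.001]
force: [-0.0, 0.4, -0.3]
width: 0.654
```

```bash
python3 - <<'E'
from h import *
import pickle
s=status.observe();print(s['position'],s['force'],s['width'])
o=[]
for n in('scene','side','wrist'):
    d=grab(n);pickle.dump(d,open(n+'5.pkl','wb'))
    if n=='wrist': o.append(cv2.resize(d['pixels'],(400,250)));continue
    c=d['R']@np.array([.578,.129,.14])+np.ravel(d['t']);K=d['camera_matrix'];u=K[0,0]*c[0]/c[2]+K[0,2];v=K[1,1]*c[1]/c[2]+K[1,2];x0,y0=int(u-35),int(v-35)
    o.append(cv2.convertScaleAbs(cv2.resize(d['pixels'][y0:y0+70,x0:x0+70],(400,350),interpolation=cv2.INTER_CUBIC),alpha=2,beta=10))
    C=cloud(d)[y0:y0+70,x0:x0+70].reshape(-1,3);P=C[(C[:,2]>.168)&(C[:,2]<.185)&(np.hypot(C[:,0]-.578,C[:,1]-.129)<.045)]
    for _ in range(3):
        m=P.mean(0);nn=np.linalg.svd(P-m)[2][2];r=(P-m)@nn;P=P[abs(r)<2.5*r.std()]
    print(n,m.round(4),(nn*np.sign(nn[2])).round(4),len(P),r.std(),np.median(P[:,2]))
cv2.imwrite('pics/c6.png',np.vstack([np.hstack(o[:2]),np.hstack([o[2],0*o[2]])])[:,:,::-1])
E
```

```text
[0.52521265 0.08210276 0.21956411] [-0.01880424  0.41929747 -0.27123062] 0.6537806155384399
scene [0.5795 0.1313 0.1757] [0.0029 0.0051 1.    ] 878 0.0008692308764883368 0.17573946593735423
side [0.5749 0.118  0.1755] [ 0.0486 -0.1013  0.9937] 368 0.0020277825777286584 0.1764312545900715
```

View pics/c6.png

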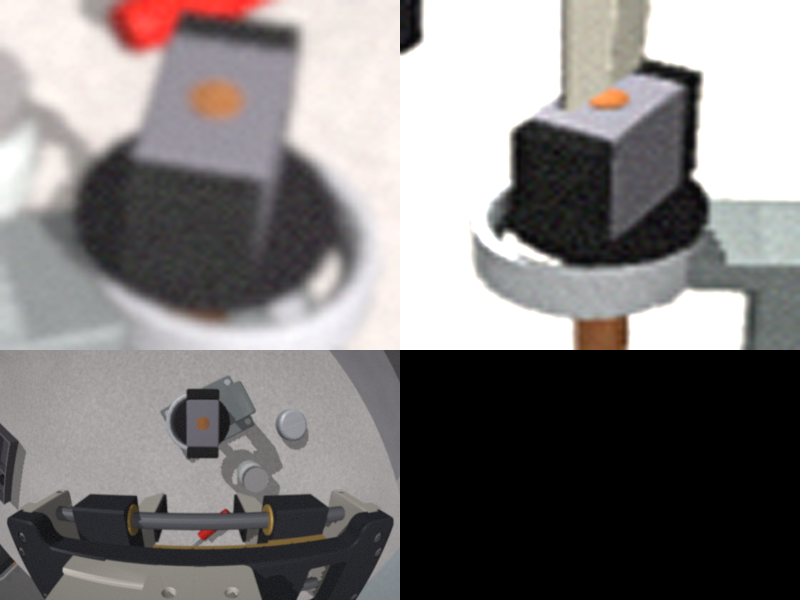

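Scene view: the head top plane is level to about 0.3° at z≈0.176, which matches the seated height of 130+46 mm. The handle is through the ring and the screw jar and gauge are undisturbed. To remove any slight edge gap, I'll make one gentle press on the head top with closed fingers.

Request:
{"api": "jog_arm", "payload": {
  "commands": "1 0.05 0.045 0 0 0 0;1 0.06 0.055 0 0 0 0;1 0.045 0.035 0 0 0 0;1 0 0 -0.03 0 0 0;1 0 0 -0.05 0 0 0",
  "force": 20
}}

```text
clock: 17.35
position: [0.5714, 0.1226, 0.1946]
ee_rot: [-2.886, 1.24, -0.001]
force: [0.3, 0.4, 0.5]
width: 0.267
```

Request:
{"api": "jog_arm", "payload": {
  "commands": "1 0 0 -0.03 0 0 0;1 0 0 -0.015 0 0 0;1 0 0 -0.005 0 0 0;1 0 0 0 0 0 0;1 0 0 0 0 0 0"
}}

```text
clock: 17.85
position: [0.5712, 0.1219, 0.1805]
ee_rot: [-2.885, 1.242, -0.001]
force: [0.4, 0.9, 0.0]
width: 0.004
```

Request:
{"api": "jog_arm", "payload": {
  "commands": "1 0 0 -0.005 0 0 0;1 0 0 -0.005 0 0 0;1 0 0 -0.005 0 0 0;1 0 0 0 0 0 0;1 0 0 0 0 0 0"
}}

```text
clock: 18.35
position: [0.5713, 0.1218, 0.1763]
ee_rot: [-2.885, 1.242, -0.002]
force: [-2.0, -0.2, 6.3]
width: 0.005
```

Request:
{"api": "jog_arm", "payload": {
  "commands": "1 0 0 -0.003 0 0 0;1 0 0 -0.002 0 0 0;1 0 0 0 0 0 0;1 0 0 0 0 0 0;1 0 0 0 0 0 0"
}}

```text
clock: 18.85
position: [0.5715, 0.1218, 0.1761]
ee_rot: [-2.885, 1.242, -0.004]
force: [-4.9, -3.6, 18.1]
width: 0.008
```

Firmly seated: the tip stays at z=0.176 under 18 N. Retreating clear of it.

Request:
{"api": "jog_arm", "payload": {
  "commands": "1 0 0 0.01 0 0 0;1 0 0 0.03 0 0 0;1 0 0 0.06 0 0 0;1 0 0 0.08 0 0 0;1 0 0 0.08 0 0 0"
}}

```text
clock: 19.35
position: [0.5707, 0.1219, 0.2529]
ee_rot: [2.886, -1.242, -0.001]
force: [-0.2, -0.2, -0.4]
width: 0.004
```

Request:
{"api": "jog_arm", "payload": {
  "commands": "1 -0.1 -0.1 0.03 0 0 0;1 -0.1 -0.1 0.03 0 0 0;1 -0.1 -0.1 0 0 0 0;1 0 0 0 0 0 0;1 0 0 0 0 0 0"
}}

```text
clock: 19.85
position: [0.4808, 0.0312, 0.2706]
ee_rot: [-2.884, 1.244, -0.002]
force: [0.5, -0.2, -0.3]
width: 0.006
```

```bash
python3 - <<'E'
from h import *
s=status.observe();print(s['position'],s['force'],s['clock'])
o=[]
for n in('scene','side'):
    d=grab(n);o.append(cv2.resize(d['pixels'],(400,250)))
    c=d['R']@np.array([.578,.129,.14])+np.ravel(d['t']);K=d['camera_matrix'];u=K[0,0]*c[0]/c[2]+K[0,2];v=K[1,1]*c[1]/c[2]+K[1,2];x0,y0=int(u-35),int(v-35)
    o.append(cv2.convertScaleAbs(cv2.resize(d['pixels'][y0:y0+70,x0:x0+70],(400,250),interpolation=cv2.INTER_CUBIC),alpha=2,beta=10))
    C=cloud(d)[y0:y0+70,x0:x0+70].reshape(-1,3);P=C[(C[:,2]>.170)&(C[:,2]<.182)&(np.hypot(C[:,0]-.578,C[:,1]-.129)<.045)]
    for _ in range(3):
        m=P.mean(0);nn=np.linalg.svd(P-m)[2][2];r=(P-m)@nn;P=P[abs(r)<2.5*r.std()]
    print(n,m.round(4),(nn*np.sign(nn[2])).round(4),len(P))
cv2.imwrite('pics/c7.png',np.vstack([np.hstack(o[:2]),np.hstack(o[2:])])[:,:,::-1])
E
```

```text
[0.48078975 0.0312491  0.27063103] [ 0.49263118 -0.23801681 -0.30682137] 19.85
scene [0.5794 0.1313 0.1757] [-0.0019  0.0083  1.    ] 870
side [0.5758 0.1236 0.1764] [ 0.0111 -0.03    0.9995] 388
```

View pics/c7.png

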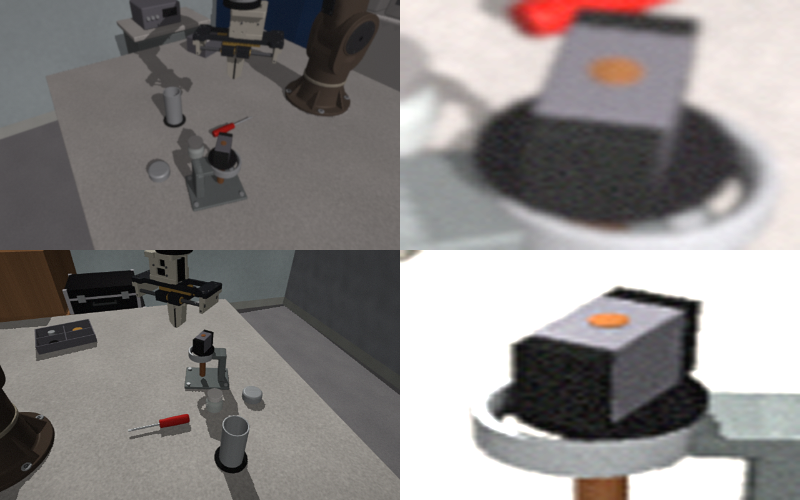

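The mallet hangs in the bush with its head flat, the jar is empty, the bystanders are where they were, and the arm is clear. Handing in.

```bash
python3 -c "
from cell import arm
print(arm.sign_off())"
```

```text
the job is handed in; nothing more can be done
None
```

The mallet is out of the jar and hanging in the ring holder, with the head down on the bush, and I handed the job in at about 20 s of the 67 s allowed. I gripped the head at 40 N, found the bush hole in the camera views and slid the handle through the spring catch. I then let go and gave one light press on top of the head with the fingers shut.

**Forces:** the highest upward force read at the end of a move was about 19 N, while seating the head. The final press on top read about 18 N. Going past the catch took only a few newtons.

**Last checks:**
- **Seating:** the head top is at z ≈ 0.176 m, which is the expected seated height, and did not sink under the press.
- **Flatness:** the two cameras disagree. The scene camera's depth shows the top level to about 0.5°, while the side camera's noisier fit, on fewer points, shows about 1.8°. I trusted the scene camera and the press.
- **Other things:** in the last pictures the gauge, screw jar and screwdriver look undisturbed, judged by eye and not re-measured, and the robot was touching nothing.

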